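# Stack and cover the well plates

## Task

Put the loose well plate with two cut-off corners onto the same kind of plate that is held in the metal carrier, cut-off corners above cut-off corners, so that its skirt drops fully down over the plate below. Then put the smooth cover on top of it in the same way, fully seated and level. Leave the square-cornered well plate where it is.

Things in the scene. Friction and masses are not known exactly. Their poses are not given: they have to be found in the camera images.
- carrier: Fixed aluminium slab 128 x 92 x 8 mm holding a white plate like well_plate, 8 mm up and in line with it: cut corners at the slab's +x end, length along x. Origin: centre of the slab's underside, on the bench; z up. Held plate: ledge 24 mm, well block top 35 mm above the bench; black holding blocks to 14 mm. Seated origins above this one: well plate 24 mm, then cover 40 mm.
- well_plate: Loose white plate, 96 (x) x 66 (y) x 27 mm, 30-65 g, grey wells on top, both +x corners cut 22 mm at 45 deg. Origin: centre of underside, z up. Hollow skirt 0-16 mm high (wall 7, open 13 deep), ledge at 16, then a slippery tapered well block to 27 mm. Grip the long skirt sides, 66 mm apart. Skirt fits over the block below: play each side 7 mm on entry, 1.5 seated; jams if turned half round.
- cover: Loose white smooth cover, 96 (x) x 66 (y) x 17 mm, 24-50 g, plain flat top, no wells, both +x corners cut 22 mm at 45 degrees. Origin: centre of underside, z up, x towards the cut corners. Hollow below (14 mm deep, walls 7 mm); flat long sides 66 mm apart to grip over the whole height. Seats over a well block as the plate does, with the same play.
- square_plate: Loose white well plate, same size and wells as well_plate (96 x 66 x 27 mm) but with four square corners. Not needed; stays where it is. Origin: centre of the underside; x along its length.
Things that resemble listed ones, but are neither listed nor needed, are in the scene too. What is shaped like the well_plate but brown is not meant.

How it is judged:
On the way:
1. the well plate is seated on the plate in the carrier (horizontal distance between well_plate and carrier below 0.012 m and z of well_plate in the frame of carrier between 0.02 and 0.027 m and angle between well_plate's own z axis and vertical below 0.04 rad and angle between the x axis of well_plate and the x axis of carrier, either way round below 0.2 rad), for 0.2 s.
At the end, for the whole second after the job is handed in: Well plate seated on the plate in the carrier and cover seated on the well plate, cut-off corners at the same end; each within 12 mm of the centre and 11 degrees of the heading of the one below, level within 2 degrees, at most 3 mm above its full seat, and at rest (all of step 1 and horizontal distance between cover and well_plate below 0.012 m and z of cover in the frame of carrier between 0.036 and 0.043 m and angle between cover's own z axis and vertical below 0.04 rad and angle between the x axis of cover and the x axis of well_plate, either way round below 0.2 rad and linear speed of each of well_plate, cover below 0.02 m/s); the robot touches nothing.
It fails at once if the square-cornered plate is moved by more than 30 mm (distance of square_plate from where it was at the start of the episode above 0.03 m).
It also fails if it takes over 51 s, if anything falls off the work surface, if the arm or the gripper's body presses on something with over 40 N, if the wrist force passes 120 N, or if a joint passes its speed limit or range.

## Robot

A 6-joint arm with a two-finger parallel gripper is mounted at the origin on the work surface. World frame = base frame: x ahead of the robot, y to its left, z up, the work surface at z = 0. Lengths are in m, angles in rad, forces in N, time in s.
With the tool pointing down it reaches from about 0.3 to 0.875 m from the base axis. Payload 4.2 kg.
Tool frame: the origin (TCP) lies between the finger pads; the fingertips stand 11 mm ahead of it and the grasp point (between the pads) lies 8 mm behind it; y points along the fingers, x is the direction in which the jaws open and shut, and the axes are right-handed (so a half turn about y gives the same grasp; the last joint's range is limited). The gripper opens to 85 mm and grips with 20 to 120 N. Pads are 22 mm wide; open, the fingers measure 114 mm over their backs; the gripper's body (76 mm by 85 mm) begins 54 mm behind the grasp point. The pads swing forward as they close: fully open they stand 13 mm farther back than shut.
Start: joints at [-1.307, 0.32, 1.565, -0, 1.257, -0.02], TCP at [0.161, -0.552, 0.242] pointing down, gripper open.
Joint ranges: [-3.11, 3.11], [-0.84, 2.01], [0.21, 2.61], [-1.34, 4.49], [0.05, 2.63], [-2.56, 2.56]. Speed limits (rad/s): [2.57, 2.57, 3.14, 3.14, 3.14, 3.14].

## Interface

Orientations are given as a unit quaternion [x, y, z, w].
In Python, from rig import robot, cams, job gives the robot as it stands. The module is installed in compiled form; this text tells all that it offers.
- The arm moves only by the shell command python3 -m creep 'ROWS' [FORCE]. ROWS is JSON, a list of rows, each a list of 7 numbers: the gripper command: -1 is shut, 1 is fully open, values between are in proportion, then the shift along the tool's x, y, z in cm, then the turn, a rotation vector about the tool's x, y, z in rad. In form: [[gripper, x, y, z, wx, wy, wz], ...]. A call has 1 to 8 rows; each row is the pose to reach, as a shift and turn from the pose commanded when the call began, along the tool's axes at that moment; what a row does not reach only later rows make up. A row lasts 1/10 s, in which the tool goes at most 50 mm and 8.59 degrees, less where a joint would pass 70% of its speed; a pose out of reach is approached as far as the arm can. A call with a gripper value outside its range is refused whole. The fingers move at their own pace and stop on an object; FORCE is the grip in N (left out, the last holds). Time passes only in rows, so rows that repeat a pose let the fingers close. It gives the time, the measured TCP pose, the force and the opening at its end, in the units of the state.
- robot.read_state(): the state, without advancing time (a new reading comes with each control period).
- cams.get_image(name): name is "side" or "top" or "wrist"; returns a dict with "color" (420x560x3 uint8, blue, green, red), "fx", "fy", "cx", "cy" (pixels), "world_to_cam" (4x4, takes a point from world to camera coordinates); the wrist camera has in their place "hand_eye" (4x4, takes a point from camera to tool coordinates, whose origin is the TCP and whose axes are the tool frame's). Camera axes: x right, y up, looking along -z (the intrinsics and any distortion apply to the point x, -y, -z); pixel columns grow to the right and rows downward; lengths in m; the calibration is good to about 2 mm. A picture is of the moment at which its call begins: read the wrist's pose just before it. There is no depth.
- job.finish_job(): hands the job in, once; it reports no verdict.
The state is a dict: "time": time; "q": joint angles; "joint_vel": joint speeds; "joint_efforts": joint torques, N m; "eef_pos": TCP position; "eef_rot": TCP orientation; "wrist_force": force on the tool from outside, world axes, zero at the start; "wrist_torque": the same for the moment, N m; "opening": opening from 0.0 (shut) to 1.0 (fully open).
Only numpy, scipy, OpenCV 4.12 (cv2) and the standard library are available. Lean on these libraries where they do the work, as an engineer would, in place of code of your own. Each camera call takes 0.05 s, during which the arm holds its last target.

## Working session

There is one attempt and no reset: what is moved stays moved. The work goes in short steps, Python scripts to look and compute and a shell command to move; the robot and the scene stay as the last step left them, time stands still between calls to the robot, and variables do not carry over. Pictures are saved under pics/ and viewed, and the job is handed in when it is done.

```bash
mkdir -p pics; cat > h.py <<'E'
import numpy as np,cv2
from rig import robot,cams,job
from scipy.spatial.transform import Rotation as R
def grab(n,f):
    s=robot.read_state(); im=cams.get_image(n); cv2.imwrite('pics/'+f,im['color'])
    import pickle; pickle.dump((s,{k:np.array(v) if not isinstance(v,(int,float)) else v for k,v in im.items()}),open('pics/'+f+'.pkl','wb'))
    return s,im
E
python3 - <<'E'
from h import *
for n in ['top','side']:
    s,im=grab(n,n+'0.png'); print({k:(v if k!='color' else 0) for k,v in im.items()})
print(s)
E
```

```text
{'color': 0, 'fx': 519.8932125152722, 'fy': 519.8932125152722, 'cx': 285.6445928328585, 'cy': 213.0056973102701, 'world_to_cam': array([[-0.02346404, -0.99962644, -0.01401483, -0.00783492],
       [ 0.997165  , -0.02440419,  0.0711787 , -0.49273701],
       [-0.07149413, -0.01230496,  0.99736512, -1.18107657],
       [ 0.        ,  0.        ,  0.        ,  1.        ]])}
{'color': 0, 'fx': 418.96638625314466, 'fy': 418.96638625314466, 'cx': 280.2132570623597, 'cy': 209.11890575585417, 'world_to_cam': array([[-0.97134194, -0.23732954, -0.01302048,  0.48192756],
       [ 0.1769965 , -0.75879953,  0.62681378, -0.14030391],
       [-0.15864136,  0.60654593,  0.7790603 , -0.83328101],
       [ 0.        ,  0.        ,  0.        ,  1.        ]])}
{'time': 0.05, 'q': array([-1.30699794e+00,  3.20286741e-01,  1.56563583e+00,  1.43452717e-05,
        1.25742811e+00, -1.99891023e-02]), 'joint_vel': array([-6.62868762e-04, -2.33927995e-03, -9.39132342e-04, -3.92985463e-05,
        6.52977258e-05, -6.54476584e-04]), 'joint_efforts': array([ 1.03356069e-03, -4.16800940e+01, -2.34983718e+01, -7.54551365e-05,
        4.61065181e-03,  2.61069246e-06]), 'eef_pos': array([ 0.16089026, -0.55156522,  0.24150199]), 'eef_rot': array([-0.56529626,  0.42475375, -0.42378031,  0.56606946]), 'wrist_force': array([-0.72524184,  0.6966438 , -0.90631584]), 'wrist_torque': array([-0.05191466,  0.00161284, -0.01272437]), 'opening': 0.9971716397326417}
```

View pics/top0.png

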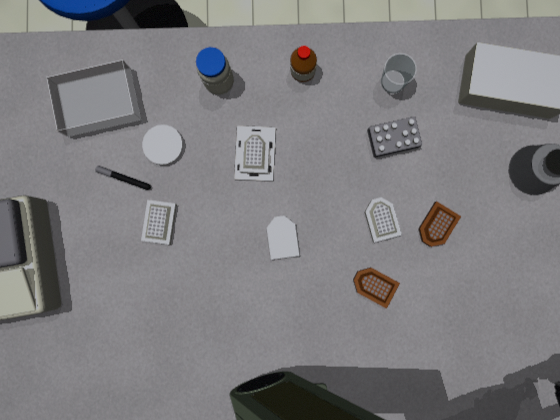

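View pics/side0.png

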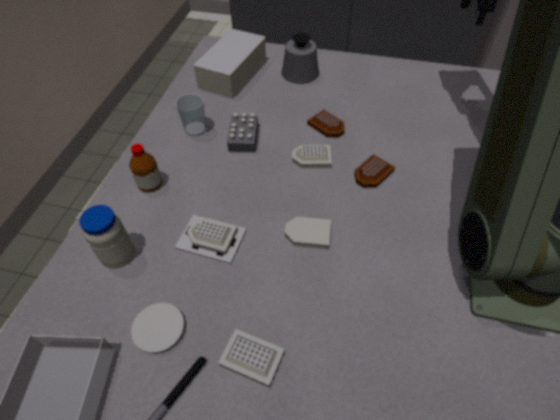

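```bash
python3 - <<'E'
from h import *
s=robot.read_state(); print(R.from_quat(s['eef_rot']).as_matrix().round(3))
a=cv2.imread('pics/top0.png')
c=cv2.resize(a[140:340,60:560] if 0 else a[60:350,150:550],None,fx=2,fy=2,interpolation=cv2.INTER_CUBIC); cv2.imwrite('pics/topc.png',c)
E
```

```text
[[ 0.28  -0.     0.96 ]
 [-0.96   0.001  0.28 ]
 [-0.002 -1.    -0.   ]]
```

View pics/topc.png

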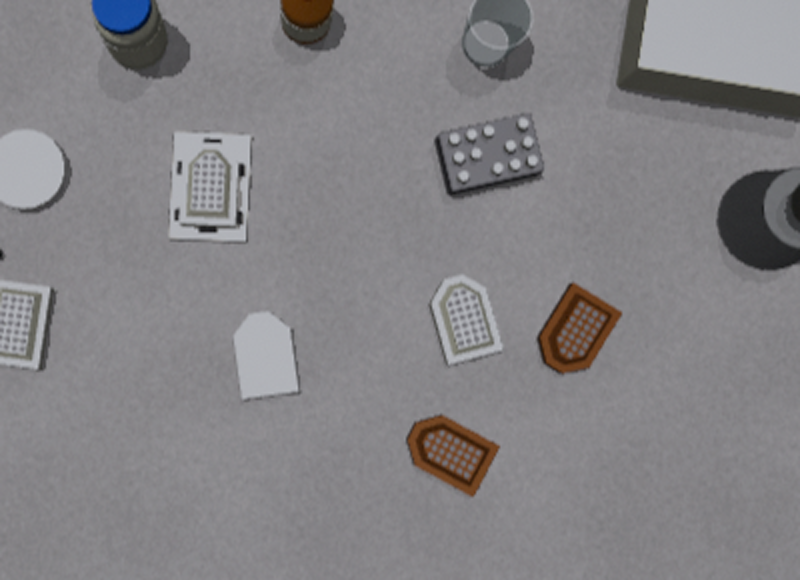

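Candidates (top view): well plate with cut corners = white (383,219). Not meant: square plate (158,222), brown ones (440,224) and (376,287), held plate in the carrier (255,153). Cover = smooth white (283,238); the round white disc at (162,145) and the dark knob block at (395,137) are not meant. The crop confirms cut corners on white well plate and cover, both pointing image‑up (+x).

```bash
cat > fit.py <<'E'
from h import *
import pickle
from scipy.optimize import minimize
def outline(L,W,c):
    l,w=L/2,W/2
    return np.array([[-l,-w],[l-c,-w],[l,-w+c],[l,w-c],[l-c,w],[-l,w]])*1e-3
def pts3(o,z0,z1): return np.vstack([np.c_[o,np.full(len(o),z)] for z in (z0,z1)])
plate=np.vstack([pts3(outline(96,66,22),0,.016)])
cover=pts3(outline(96,66,22),0,.017)
square=pts3(outline(96,66,.01),0,.016)
slab=pts3(outline(128,92,.01),0,.008)
def proj(P,im,W2C=None):
    W=im['world_to_cam'] if W2C is None else W2C
    C=P@W[:3,:3].T+W[:3,3]
    return np.c_[im['fx']*C[:,0]/-C[:,2]+im['cx'], im['fy']*-C[:,1]/-C[:,2]+im['cy']]
def place(P,p,z=0):
    c,s=np.cos(p[2]),np.sin(p[2])
    return P@np.array([[c,-s,0],[s,c,0],[0,0,1]]).T+[p[0],p[1],z]
def mask_at(col,seed,half,thr,up=4):
    u,v=seed; u0,v0=int(u-half),int(v-half)
    r=col[v0:v0+2*half,u0:u0+2*half]
    r=cv2.resize(r,None,fx=up,fy=up,interpolation=cv2.INTER_CUBIC)
    g=cv2.cvtColor(r,cv2.COLOR_BGR2GRAY)
    m=(g>thr).astype(np.uint8)
    cs,_=cv2.findContours(m,cv2.RETR_EXTERNAL,cv2.CHAIN_APPROX_NONE)
    c=max(cs,key=cv2.contourArea)
    m=np.zeros_like(m); cv2.drawContours(m,[c],-1,1,-1)
    return m,(u0,v0),up
def fit(model,im,seed,p0,half=40,thr=150,z=0,W2C=None,up=4):
    m,(u0,v0),up=mask_at(im['color'],seed,half,thr,up)
    d=cv2.GaussianBlur(m.astype(np.float32),(0,0),2)
    def cost(p):
        q=proj(place(model,[p[0]/100,p[1]/100,p[2]/4],z),im,W2C)
        q=((q-[u0,v0]+.5)*up-.5).astype(np.float32)
        h=cv2.convexHull(q)
        r=np.zeros_like(m); cv2.fillPoly(r,[np.round(h*16).astype(np.int32)],1,shift=4)
        r=cv2.GaussianBlur(r.astype(np.float32),(0,0),2)
        return float(((r-d)**2).sum()/d.sum())
    x=np.array([p0[0]*100,p0[1]*100,p0[2]*4]);
    for k in (1,.4,.1): 
        rs=minimize(cost,x,method='Nelder-Mead',options=dict(initial_simplex=np.vstack([x]+[x+k*e for e in np.eye(3)]),maxiter=300)); x=rs.x
    return np.array([x[0]/100,x[1]/100,x[2]/4]),rs.fun
def ray(im,uv,z,W2C=None):
    W=im['world_to_cam'] if W2C is None else W2C
    d=np.array([(uv[0]-im['cx'])/im['fx'],-(uv[1]-im['cy'])/im['fy'],-1.])
    Rm,t=W[:3,:3],W[:3,3]; o=-Rm.T@t; d=Rm.T@d
    return o+d*(z-o[2])/d[2]
E
cat > m0.py <<'E'
from fit import *
S={'top':dict(well=(383,219),cover=(283,238),square=(158,222),carrier=(255,153)),
 'side':dict(well=(313,155),cover=(309,232),square=(252,357),carrier=(211,238))}
M=dict(well=plate,cover=cover,square=square,carrier=slab)
for n in S:
    s,im=pickle.load(open(f'pics/{n}0.png.pkl','rb'))
    g=cv2.cvtColor(im['color'],cv2.COLOR_BGR2GRAY)
    for k,uv in S[n].items():
        p0=ray(im,uv,.01); 
        for thr in ((150,165) if n=='top' else (140,155)):
            b=min((fit(M[k],im,uv,[p0[0],p0[1],y],thr=thr) for y in (0.25,-.25)),key=lambda t:t[1])
            print(n,k,thr,b[0].round(4),round(b[1],3), g[uv[1]-35,uv[0]-38],g[uv[1],uv[0]])
E
python3 m0.py
```

```text
top well 150 [ 0.476  -0.2423  0.2284] 0.022 134 175
top well 165 [ 0.4766 -0.2418  0.2276] 0.056 134 175
top cover 150 [ 0.4395 -0.0092  0.1062] 0.002 144 177
top cover 165 [ 0.4395 -0.0094  0.1075] 0.02 144 177
top square 150 [ 0.4807  0.2793 -0.1387] 0.033 136 123
top square 165 [ 0.4808  0.279  -0.1866] 0.068 136 123
top carrier 150 [ 0.6376  0.0505 -0.0723] 0.019 137 155
top carrier 165 [ 0.6373  0.0499 -0.0636] 0.042 137 155
side well 140 [ 0.6655 -0.4123  0.5333] 0.577 108 124Traceback (most recent call last):
  File "m0.py", line 11, in <module>
    b=min((fit(M[k],im,uv,[p0[0],p0[1],y],thr=thr) for y in (0.25,-.25)),key=lambda t:t[1])
  File "m0.py", line 11, in <genexpr>
    b=min((fit(M[k],im,uv,[p0[0],p0[1],y],thr=thr) for y in (0.25,-.25)),key=lambda t:t[1])
           ~~~^^^^^^^^^^^^^^^^^^^^^^^^^^^^^^^^^^^^
  File "fit.py", line 30, in fit
    m,(u0,v0),up=mask_at(im['color'],seed,half,thr,up)
                 ~~~~~~~^^^^^^^^^^^^^^^^^^^^^^^^^^^^^^
  File "fit.py", line 26, in mask_at
    c=max(cs,key=cv2.contourArea)
ValueError: max() iterable argument is empty
```

```bash
cat > go.py <<'E'
from h import *
import sys
# usage: go.py x y z plateyaw  -> tool shift cm + rotvec; tool x along plate -y, tool y down
def target(yaw):
    x=np.array([np.sin(yaw),-np.cos(yaw),0]); y=np.array([0,0,-1.]); return np.c_[x,y,np.cross(x,y)]
if __name__=='__main__':
    s=robot.read_state(); p=np.array([float(v) for v in sys.argv[1:4]]); yaw=float(sys.argv[4])
    Rc=R.from_quat(s['eef_rot']).as_matrix()
    print('t',s['time'],'pos',s['eef_pos'].round(4),'q',s['q'].round(2),'F',s['wrist_force'].round(1),'open',round(s['opening'],3))
    print('shift cm',(Rc.T@(p-s['eef_pos'])*100).round(2),'rot',R.from_matrix(Rc.T@target(yaw)).as_rotvec().round(3))
E
python3 go.py 0.476 -0.242 0.2 0.228
```

```text
t 0.1 pos [ 0.1609 -0.5516  0.2416] q [-1.31  0.32  1.57 -0.    1.26 -0.02] F [ 0.4 -0.4  0.8] open 1.002
shift cm [-20.89   4.19  38.92] rot [ 0.     0.056 -0.002]
```

```bash
python3 -m creep '[[1,-20.9,4.2,38.9,0,0.056,0],[1,-20.9,4.2,38.9,0,0.056,0],[1,-20.9,4.2,38.9,0,0.056,0],[1,-20.9,4.2,38.9,0,0.056,0],[1,-20.9,4.2,38.9,0,0.056,0],[1,-20.9,4.2,38.9,0,0.056,0],[1,-20.9,4.2,38.9,0,0.056,0],[1,-20.9,4.2,38.9,0,0.056,0]]'; python3 go.py 0.476 -0.242 0.2 0.228
```

```text
time: 0.9
eef_pos: [0.446, -0.2711, 0.2041]
eef_rot: [0.554, -0.44, 0.44, -0.554]
wrist_force: [0.3, -0.9, -0.4]
opening: 1.0
t 0.9 pos [ 0.446  -0.2711  0.2041] q [-0.57  0.27  1.74 -0.    1.13  0.77] F [ 0.3 -0.9 -0.4] open 1.0
shift cm [-2.16  0.41  3.58] rot [ 0. -0. -0.]
```

```bash
python3 -m creep '[[1,-2.1,0.4,3.6,0,0,0],[1,-2.1,0.4,3.6,0,0,0]]'; python3 - <<'E'
from h import *
s,im=grab('wrist','w1.png'); print(im['hand_eye'],im['fx'],im['fy'],im['cx'],im['cy'],[k for k in im])
E
python3 go.py 0.476 -0.242 0.2 0.228
```

```text
time: 1.1
eef_pos: [0.4779, -0.2408, 0.1994]
eef_rot: [-0.554, 0.439, -0.438, 0.555]
wrist_force: [-0.7, -0.6, 0.2]
opening: 1.001
[[ 9.99999764e-01 -6.78761909e-04  1.01910139e-04 -1.10685112e-03]
 [ 3.06988294e-04  3.09507934e-01 -9.50896811e-01 -1.30492025e-01]
 [ 6.13890538e-04  9.50896618e-01  3.09508069e-01  7.95710272e-02]
 [ 0.00000000e+00  0.00000000e+00  0.00000000e+00  1.00000000e+00]] 301.16465855222145 301.16465855222145 280.14354363546084 206.4997444802625 ['color', 'fx', 'fy', 'cx', 'cy', 'hand_eye']
t 1.15 pos [ 0.4763 -0.2425  0.1997] q [-0.49  0.29  1.72 -0.    1.13  0.85] F [-0.  -0.4 -0.1] open 1.004
shift cm [-0.05 -0.03 -0.02] rot [ 0.001  0.004 -0.001]
```

View pics/w1.png

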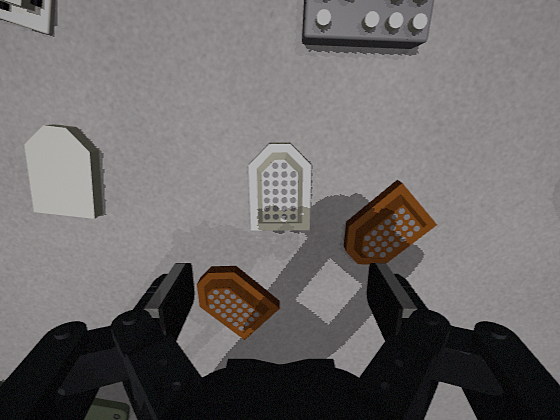

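```bash
cat > wov.py <<'E'
from fit import *
def wristW2C(s,im):
    T=np.eye(4); T[:3,:3]=R.from_quat(s['eef_rot']).as_matrix(); T[:3,3]=s['eef_pos']
    return np.linalg.inv(T@im['hand_eye'])
def overlay(f,items,crop,out,fx=4):
    s,im=pickle.load(open(f'pics/{f}.pkl','rb')); W=wristW2C(s,im) if 'hand_eye' in im else im['world_to_cam']
    u0,v0,u1,v1=crop; c=cv2.resize(im['color'][v0:v1,u0:u1],None,fx=fx,fy=fx,interpolation=cv2.INTER_CUBIC)
    for M,p,z in items:
        q=proj(place(M,p,z),im,W); q=((q-[u0,v0]+.5)*fx-.5)
        n=len(q)//2
        for a in (q[:n],q[n:]): cv2.polylines(c,[np.round(a).astype(int)],True,(0,0,255) if a is q[:n] else (0,255,0),1)
    cv2.imwrite('pics/'+out,c)
E
python3 - <<'E'
from wov import *
s,im=pickle.load(open('pics/w1.png.pkl','rb'));W=wristW2C(s,im)
g=cv2.cvtColor(im['color'],cv2.COLOR_BGR2GRAY);print(g[150:240:8,255],g[150:240:8,235], g[170,240:320:4])
overlay('w1.png',[(plate,[.476,-.2423,.228],0)],(230,120,350,250),'w1o.png',4)
for thr in (170,180): print(fit(plate,im,(280,188),[.476,-.242,.228],half=55,thr=thr,W2C=W))
for thr in (170,180): print('cover',fit(cover,im,(64,172),[.4395,-.009,.107],half=60,thr=thr,W2C=W))
E
```

```text
[143 156 181 182 180 181 181 180 179 180 159 134] [144 145 152 150 143 148 145 147 144 145 130 132] [149 153 152 180 170 144 175 182 181 184 180 186 180 186 120 124 181 179
 141 139]
(array([ 0.44043954, -0.24712935,  0.20928355]), np.float64(2.1715378761291504))
(array([ 0.3530096 , -0.25558025, -0.11493553]), np.float64(0.8957000374794006))
cover (array([ 0.43690722, -0.00771437,  0.09261566]), np.float64(0.1911897212266922))
cover (array([ 0.28616667, -0.00566667,  2.94033333]), np.float64(0.46142470836639404))
```

View pics/w1o.png

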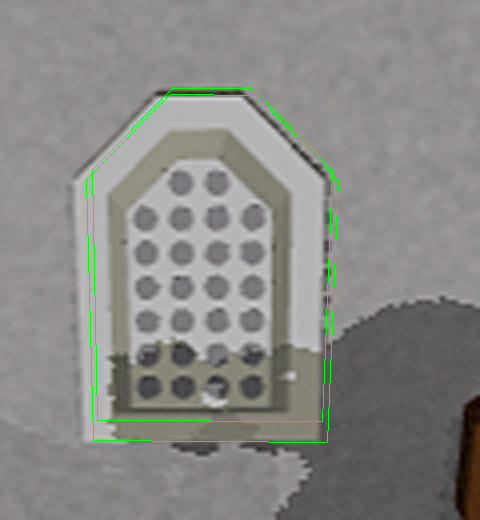

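```bash
python3 go.py 0.476 -0.241 0.016 0.228
```

```text
t 1.15 pos [ 0.4763 -0.2425  0.1997] q [-0.49  0.29  1.72 -0.    1.13  0.85] F [-0.  -0.4 -0.1] open 1.004
shift cm [-0.14 18.37  0.03] rot [ 0.001  0.004 -0.001]
```

```bash
python3 -m creep '[[1,-0.15,4,0,0,0,0],[1,-0.15,8,0,0,0,0],[1,-0.15,12,0,0,0,0],[1,-0.15,15,0,0,0,0],[1,-0.15,17,0,0,0,0],[1,-0.15,18.3,0,0,0,0],[1,-0.15,18.3,0,0,0,0]]' 30; python3 - <<'E'
from h import *
grab('wrist','w2.png');grab('side','s2.png')
a=cv2.imread('pics/s2.png')[100:220,230:420]; b=cv2.imread('pics/w2.png')[100:400,80:500]
cv2.imwrite('pics/c2.png',np.vstack([cv2.resize(a,(560,354),interpolation=2),cv2.resize(b,(560,246))]) if 0 else cv2.resize(a,(760,480),interpolation=2))
E
python3 go.py 0.476 -0.241 0.016 0.228
```

```text
time: 1.85
eef_pos: [0.4727, -0.2432, 0.0157]
eef_rot: [0.554, -0.442, 0.439, -0.553]
wrist_force: [0.1, -0.5, -0.5]
opening: 1.0
t 1.95 pos [ 0.4745 -0.2437  0.0177] q [-0.5   0.5   1.94 -0.    0.7   0.85] F [-0.4 -0.5  0.1] open 1.0
shift cm [-0.23  0.17  0.21] rot [ 0.    -0.001  0.   ]
```

View pics/c2.png

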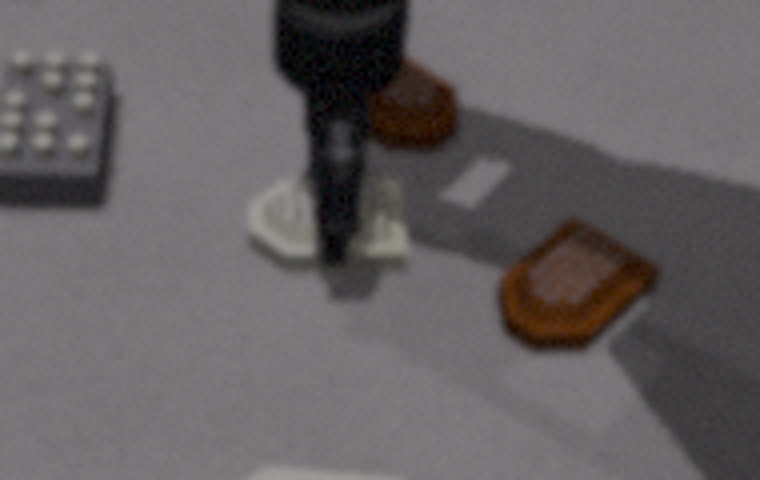

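View pics/w2.png

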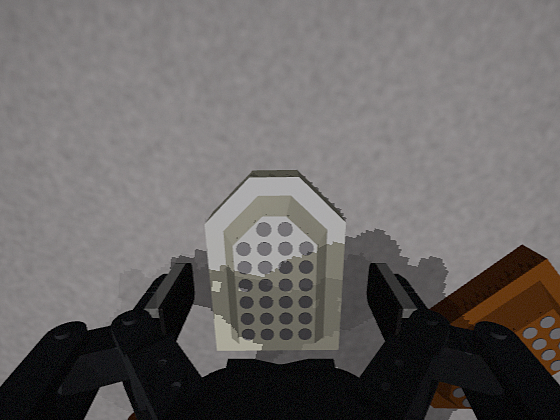

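```bash
python3 -m creep '[[0.4,-0.2,0.3,0.1,0,0,0],[0,-0.2,0.3,0.1,0,0,0],[-1,-0.2,0.3,0.1,0,0,0],[-1,-0.2,0.3,0.1,0,0,0],[-1,-0.2,0.3,0.1,0,0,0],[-1,-0.2,0.3,0.1,0,0,0]]' 30; python3 - <<'E'
from h import *
grab('wrist','w3.png');grab('side','s3.png')
a=cv2.imread('pics/s3.png')[100:220,230:420]
cv2.imwrite('pics/c3.png',cv2.resize(a,(760,480),interpolation=2))
E
python3 go.py 0.476 -0.241 0.016 0.228
```

```text
time: 2.55
eef_pos: [0.4758, -0.2409, 0.0155]
eef_rot: [0.554, -0.439, 0.44, -0.554]
wrist_force: [-1.2, -0.5, 5.3]
opening: 0.753
t 2.65 pos [ 0.4758 -0.241   0.0155] q [-0.49  0.5   1.94 -0.    0.69  0.85] F [-1.7 -0.4  6.7] open 0.752
shift cm [ 0.01 -0.05  0.02] rot [-0.001  0.     0.001]
```

View pics/c3.png

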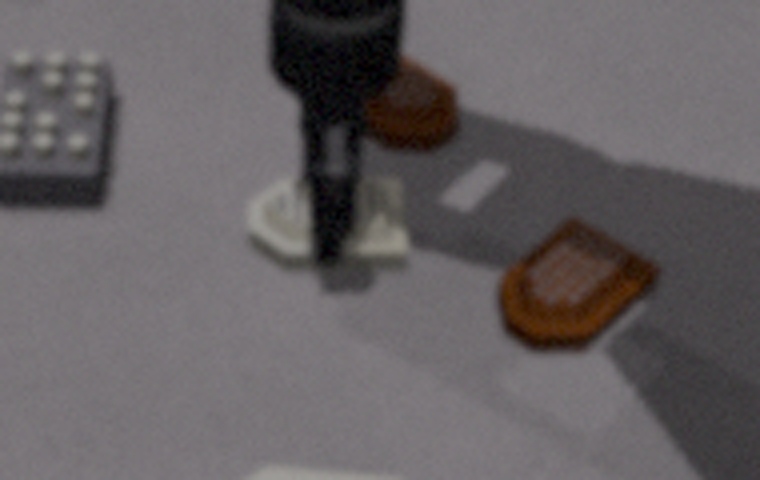

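View pics/w3.png

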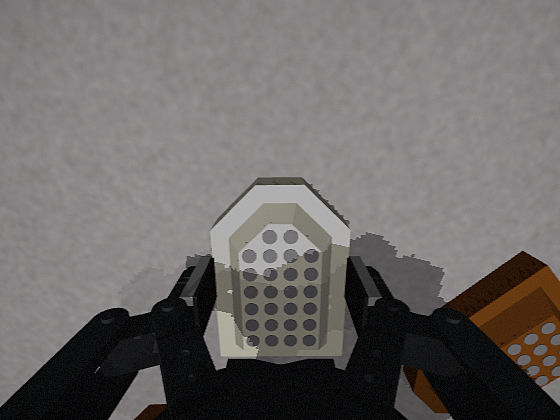

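```bash
python3 -m creep '[[-1,0,-2,0,0,0,0],[-1,0,-5,0,0,0,0],[-1,0,-9,0,0,0,0],[-1,0,-12,0,0,0,0],[-1,0,-13,0,0,0,0]]'; python3 go.py 0.6375 0.0505 0.14 -0.072
```

```text
time: 3.15
eef_pos: [0.4771, -0.2414, 0.1478]
eef_rot: [-0.553, 0.438, -0.442, 0.554]
wrist_force: [1.0, -1.0, -0.6]
opening: 0.752
t 3.15 pos [ 0.4771 -0.2414  0.1478] q [-0.49  0.33  1.8  -0.    1.    0.85] F [ 1.  -1.  -0.6] open 0.752
shift cm [-24.81   0.78  22.22] rot [-0.006  0.3    0.004]
```

```bash
python3 go.py 0.53 0.055 0.16 -0.072
```

```text
t 3.15 pos [ 0.4771 -0.2414  0.1478] q [-0.49  0.33  1.8  -0.    1.    0.85] F [ 1.  -1.  -0.6] open 0.752
shift cm [-27.67  -1.28  11.86] rot [-0.006  0.3    0.004]
```

```bash
python3 -m creep '[[-1,-4,-1.2,2,0,0.1,0],[-1,-9,-1.2,4,0,0.2,0],[-1,-14,-1.2,6,0,0.3,0],[-1,-19,-1.2,8,0,0.3,0],[-1,-23,-1.2,10,0,0.3,0],[-1,-26,-1.2,11.3,0,0.3,0],[-1,-27.7,-1.2,11.9,0,0.3,0],[-1,-27.7,-1.2,11.9,0,0.3,0]]';  python3 -m creep '[[-1,0,0,0,0,0,0],[-1,0,0,0,0,0,0]]'; python3 - <<'E'
from h import *
s,im=grab('wrist','w4.png')
for i in range(3): s=robot.read_state(); print(s['eef_pos'])
E
python3 go.py 0.6375 0.0505 0.14 -0.072
```

```text
time: 3.95
eef_pos: [0.5284, 0.0585, 0.1552]
eef_rot: [-0.483, 0.517, -0.516, 0.482]
wrist_force: [0.6, 0.0, -1.7]
opening: 0.76
time: 4.15
eef_pos: [0.5284, 0.0551, 0.1559]
eef_rot: [-0.482, 0.518, -0.518, 0.481]
wrist_force: [0.2, 0.5, -0.6]
opening: 0.752
[0.52852383 0.05494904 0.15605205]
[0.52852383 0.05494904 0.15605205]
[0.52852383 0.05494904 0.15605205]
t 4.2 pos [0.5285 0.0549 0.1561] q [ 0.08  0.32  1.79 -0.    1.03  1.73] F [-0.  -0.8 -0.6] open 0.755
shift cm [-0.36  1.6  10.9 ] rot [ 0.001 -0.002  0.   ]
```

View pics/w4.png

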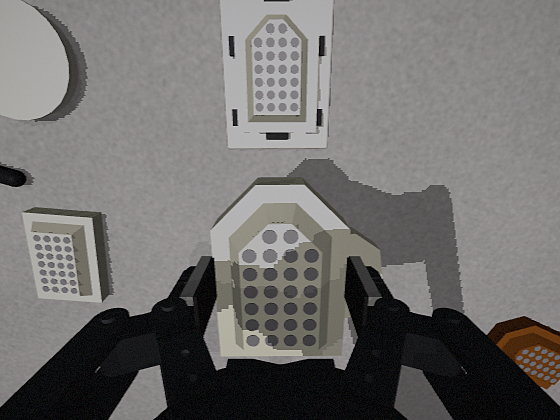

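```bash
python3 - <<'E'
from wov import *
overlay('w4.png',[(slab,[.6375,.0505,-.07],0),(plate,[.5285,.0549,-.072],.1405),(plate,[.6375,.0505,-.07],.008)],(200,0,360,370),'w4o.png',2)
a=cv2.imread('pics/w4o.png'); 
overlay('w4.png',[(slab,[.6375,.0505,-.07],0),(plate,[.6375,.0505,-.07],.008)],(200,0,360,160),'w4p.png',4)
b=cv2.imread('pics/w4p.png'); b=cv2.resize(b,(480,480)); cv2.imwrite('pics/w4q.png',np.hstack([cv2.resize(a,(259,600)),cv2.copyMakeBorder(b,0,120,0,0,0)]))
E
```

```text
(no output)
```

View pics/w4q.png

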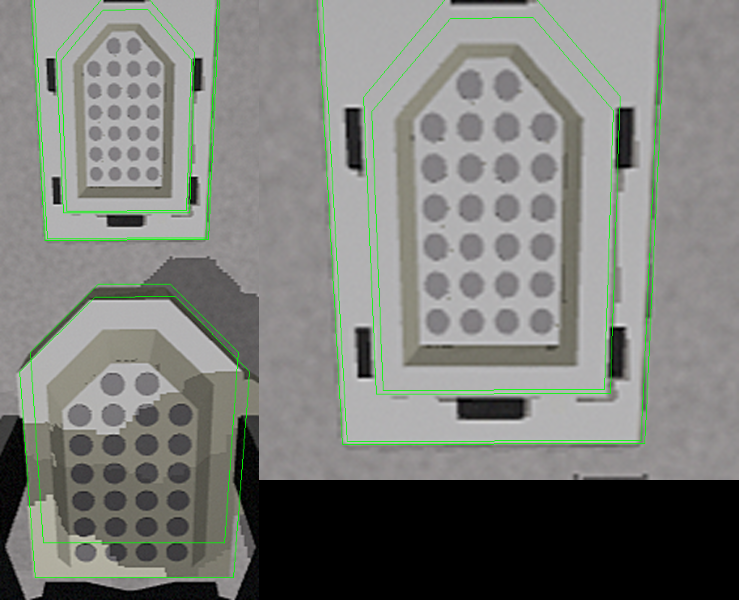

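```bash
python3 -m creep '[[-1,-0.2,1,4,0,0,0],[-1,-0.4,2,8,0,0,0],[-1,-0.4,3,10.9,0,0,0],[-1,-0.4,5,10.9,0,0,0],[-1,-0.4,7,10.9,0,0,0],[-1,-0.4,8.5,10.9,0,0,0],[-1,-0.4,9.4,10.9,0,0,0],[-1,-0.4,9.4,10.9,0,0,0]]'; python3 -m creep '[[-1,0,0,0,0,0,0]]'; python3 - <<'E'
from h import *
s,im=grab('wrist','w5.png');s,im=grab('side','s5.png')
cv2.imwrite('pics/c5.png',cv2.resize(im['color'][160:290,130:300],(765,585),interpolation=2))
E
python3 go.py 0.638 0.050 0.0395 -0.072
```

```text
time: 5.0
eef_pos: [0.637, 0.0512, 0.0611]
eef_rot: [-0.482, 0.519, -0.517, 0.48]
wrist_force: [0.3, 0.0, 0.4]
opening: 0.752
time: 5.1
eef_pos: [0.6382, 0.0517, 0.063]
eef_rot: [0.481, -0.518, 0.518, -0.482]
wrist_force: [-0.3, -0.6, -0.7]
opening: 0.753
t 5.2 pos [0.6386 0.052  0.0636] q [ 0.06  0.57  1.64 -0.    0.93  1.71] F [ 0.4  0.4 -0.9] open 0.754
shift cm [ 0.2   2.41 -0.05] rot [-0.002 -0.001 -0.   ]
```

View pics/c5.png

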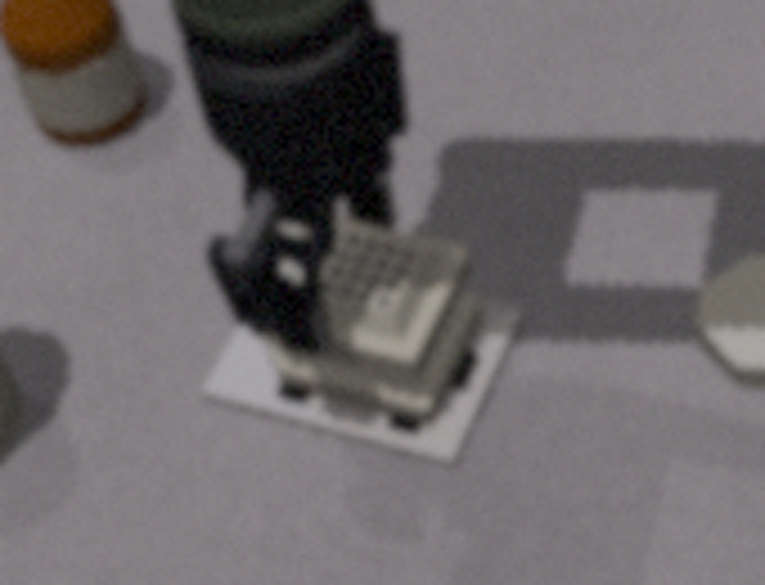

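View pics/w5.png

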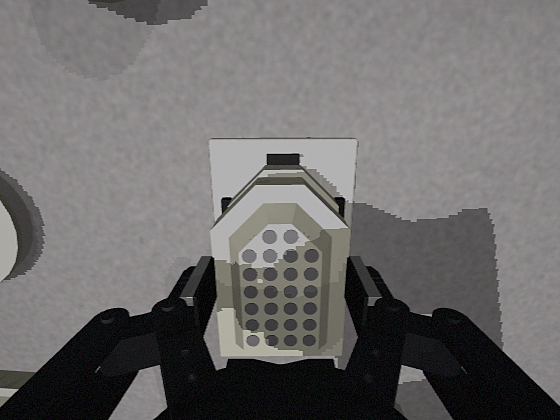

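Side and wrist views: the plate hovers level over the carrier; wrist slab edges at columns 210–357, plate centre about 281, so ~1–2 mm left of centre. I lower it with a 2 mm correction.

```bash
python3 -m creep '[[-1,0.2,0.4,0,0,0,0],[-1,0.2,0.8,0,0,0,0],[-1,0.2,1.2,0,0,0,0],[-1,0.2,1.5,0,0,0,0],[-1,0.2,1.8,0,0,0,0],[-1,0.2,2.0,0,0,0,0],[-1,0.2,2.2,0,0,0,0],[-1,0.2,2.2,0,0,0,0]]';python3 -m creep '[[-1,0,0,0,0,0,0]]'; python3 go.py 0.638 0.050 0.0395 -0.072
```

```text
time: 6.0
eef_pos: [0.6376, 0.0502, 0.0401]
eef_rot: [-0.482, 0.518, -0.518, 0.481]
wrist_force: [-0.1, 0.8, -1.3]
opening: 0.755
time: 6.1
eef_pos: [0.6378, 0.0502, 0.0404]
eef_rot: [0.482, -0.518, 0.518, -0.482]
wrist_force: [1.3, -0.6, -0.5]
opening: 0.75
t 6.1 pos [0.6378 0.0502 0.0404] q [ 0.06  0.6   1.66 -0.    0.89  1.7 ] F [ 1.3 -0.6 -0.5] open 0.75
shift cm [0.02 0.09 0.02] rot [-0. -0.  0.]
```

```bash
python3 -m creep '[[-1,0,0.1,0,0,0,0],[-1,0,0.1,0,0,0,0],[0.7,0,0.1,0,0,0,0],[1,0,0.1,0,0,0,0],[1,0,0.1,0,0,0,0],[1,0,0.1,0,0,0,0],[1,0,-2,0,0,0,0],[1,0,-5,0,0,0,0]]'; python3 -m creep '[[1,0,-4,0,0,0,0],[1,0,-7,-3,0,0,0],[1,0,-9,-7,0,0,0],[1,0,-9,-11,0,0,0],[1,0,-9,-11,0,0,0],[1,0,-9,-11,0,0,0]]'; python3 - <<'E'
from h import *
s,im=grab('wrist','w6.png');s,im=grab('side','s6.png')
cv2.imwrite('pics/c6.png',cv2.resize(im['color'][160:290,130:300],(765,585),interpolation=2))
E
python3 go.py 0.4395 -0.0085 0.12 0.107
```

```text
time: 6.9
eef_pos: [0.6363, 0.0501, 0.0891]
eef_rot: [-0.483, 0.519, -0.517, 0.48]
wrist_force: [0.6, -0.1, 0.0]
opening: 1.001
time: 7.5
eef_pos: [0.5278, 0.0582, 0.181]
eef_rot: [0.481, -0.517, 0.518, -0.482]
wrist_force: [-0.3, -0.1, 0.0]
opening: 0.996
t 7.6 pos [0.5292 0.0582 0.1806] q [ 0.09  0.3   1.76 -0.    1.08  1.73] F [ 0.1  0.4 -1.1] open 0.996
shift cm [ 7.3   6.05 -8.47] rot [-0.001 -0.179  0.   ]
```

View pics/c6.png

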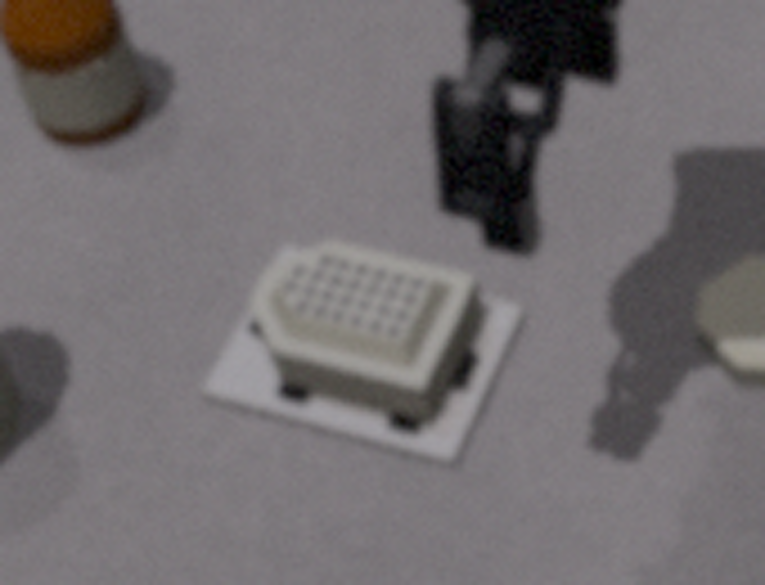

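View pics/w6.png

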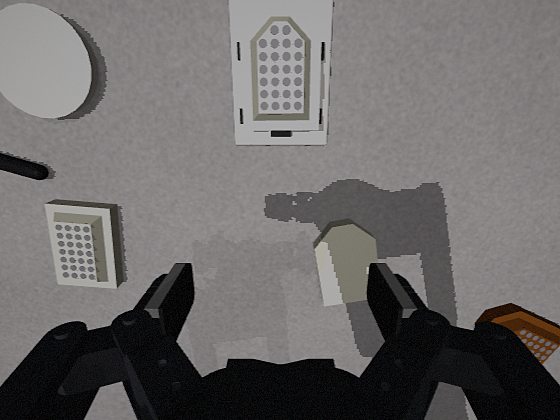

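```bash
python3 - <<'E'
from wov import *
overlay('s6.png',[(plate,[.6375,.0505,-.07],.024),(slab,[.6375,.0505,-.07],0)],(160,190,260,280),'s6o.png',6)
overlay('w6.png',[(plate,[.6375,.0505,-.07],.024),(slab,[.6375,.0505,-.07],0),(cover,[.4395,-.0093,.107],0)],(210,0,400,320),'w6o.png',2)
a=cv2.imread('pics/s6o.png');b=cv2.imread('pics/w6o.png');b=cv2.resize(b,None,fx=540/b.shape[0],fy=540/b.shape[0]);c=np.hstack([a,b]);cv2.imwrite('pics/o6.png',cv2.resize(c,None,fx=.85,fy=.85)); print(c.shape)
E
```

```text
(540, 921, 3)
```

View pics/o6.png

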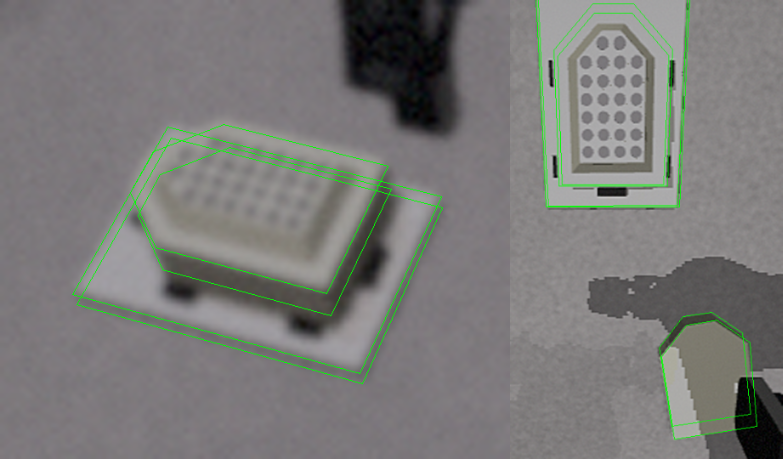

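```bash
python3 -m creep '[[1,3.5,2,-4,0,-0.09,0],[1,7.3,4,-8.5,0,-0.179,0],[1,7.3,6,-8.5,0,-0.179,0],[1,7.3,6,-8.5,0,-0.179,0],[1,7.3,6,-8.5,0,-0.179,0]]';python3 - <<'E'
from h import *
s,im=grab('wrist','w7.png')
E
python3 go.py 0.4395 -0.0085 0.0155 0.107
```

```text
time: 8.1
eef_pos: [0.44, -0.0086, 0.1208]
eef_rot: [-0.525, 0.473, -0.473, 0.526]
wrist_force: [0.1, 0.2, 1.1]
opening: 1.0
t 8.15 pos [ 0.4409 -0.0084  0.1213] q [-0.05  0.23  2.04  0.    0.87  1.42] F [ 0.8 -0.4 -0.6] open 0.998
shift cm [-1.000e-02  1.058e+01 -1.700e-01] rot [-0.003 -0.     0.   ]
```

View pics/w7.png

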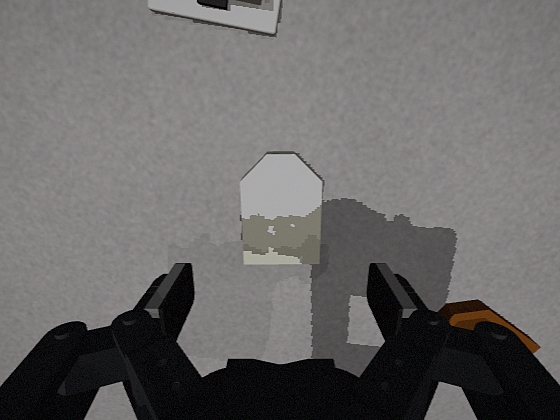

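Wrist view: the smooth cover is centred (columns 241–322, centre 281) and square to the jaws. I descend and grip.

```bash
python3 -m creep '[[1,0,3,-0.1,0,0,0],[1,0,6,-0.1,0,0,0],[1,0,8.5,-0.1,0,0,0],[1,0,10,-0.1,0,0,0],[1,0,10.6,-0.1,0,0,0],[1,0,10.6,-0.1,0,0,0]]' 30; python3 -m creep '[[0.4,0,0,0,0,0,0],[0,0,0,0,0,0,0],[-1,0,0,0,0,0,0],[-1,0,0,0,0,0,0],[-1,0,0,0,0,0,0],[-1,0,0,0,0,0,0]]' 30; python3 - <<'E'
from h import *
s,im=grab('wrist','w8.png')
E
python3 go.py 0.4395 -0.0085 0.0155 0.107
```

```text
time: 8.75
eef_pos: [0.4387, -0.0082, 0.0144]
eef_rot: [-0.526, 0.472, -0.473, 0.526]
wrist_force: [-0.5, -0.5, -0.2]
opening: 0.997
time: 9.35
eef_pos: [0.4385, -0.0085, 0.0158]
eef_rot: [-0.525, 0.472, -0.474, 0.527]
wrist_force: [0.1, 1.6, 6.2]
opening: 0.755
t 9.4 pos [ 0.4385 -0.0085  0.0158] q [-0.05  0.4   2.16  0.    0.58  1.42] F [0.6 1.8 6. ] open 0.757
shift cm [0.01 0.03 0.1 ] rot [-0.004 -0.     0.   ]
```

View pics/w8.png

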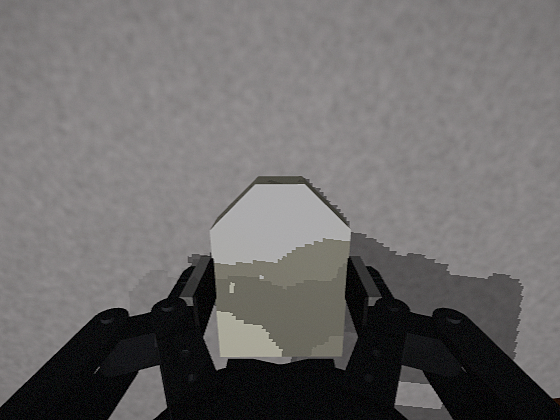

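```bash
python3 -m creep '[[-1,0,-2,0,0,0,0],[-1,0,-5,0,0,0,0],[-1,0,-9,0,0,0,0],[-1,0,-11,0,0,0,0],[-1,0,-11.5,0,0,0,0],[-1,0,-11.5,0,0,0,0]]'; python3 go.py 0.6378 0.0502 0.085 -0.072
```

```text
time: 10.0
eef_pos: [0.4371, -0.0087, 0.13]
eef_rot: [-0.526, 0.472, -0.473, 0.526]
wrist_force: [0.5, 0.3, -0.3]
opening: 0.755
t 10.0 pos [ 0.4371 -0.0087  0.13  ] q [-0.05  0.22  2.03 -0.    0.89  1.42] F [ 0.5  0.3 -0.3] open 0.755
shift cm [-3.72  4.53 20.58] rot [-0.002  0.179  0.   ]
```

```bash
python3 -m creep '[[-1,-0.8,0,4,0,0.05,0],[-1,-1.5,0,8,0,0.1,0],[-1,-2.3,0,12,0,0.15,0],[-1,-3.1,0,16,0,0.179,0],[-1,-3.6,0.5,19.5,0,0.179,0],[-1,-3.7,2,20.6,0,0.179,0],[-1,-3.7,3.5,20.6,0,0.179,0],[-1,-3.7,4.5,20.6,0,0.179,0]]'; python3 -m creep '[[-1,0,0,0,0,0,0],[-1,0,0,0,0,0,0]]'; python3 - <<'E'
from h import *
s,im=grab('wrist','w9.png');s,im=grab('side','s9.png')
cv2.imwrite('pics/c9.png',cv2.resize(im['color'][160:290,130:300],(765,585),interpolation=2))
E
python3 go.py 0.6378 0.0502 0.0558 -0.072
```

```text
time: 10.8
eef_pos: [0.6357, 0.0499, 0.0806]
eef_rot: [-0.483, 0.519, -0.516, 0.48]
wrist_force: [-0.1, 0.7, -1.4]
opening: 0.753
time: 11.0
eef_pos: [0.6371, 0.0498, 0.0839]
eef_rot: [-0.482, 0.518, -0.517, 0.481]
wrist_force: [0.9, -0.4, 0.4]
opening: 0.754
t 11.1 pos [0.6379 0.0499 0.0851] q [ 0.06  0.55  1.62 -0.    0.98  1.7 ] F [ 0.6 -0.6 -0.2] open 0.751
shift cm [-0.03  2.93 -0.02] rot [-0.001 -0.    -0.   ]
```

View pics/c9.png

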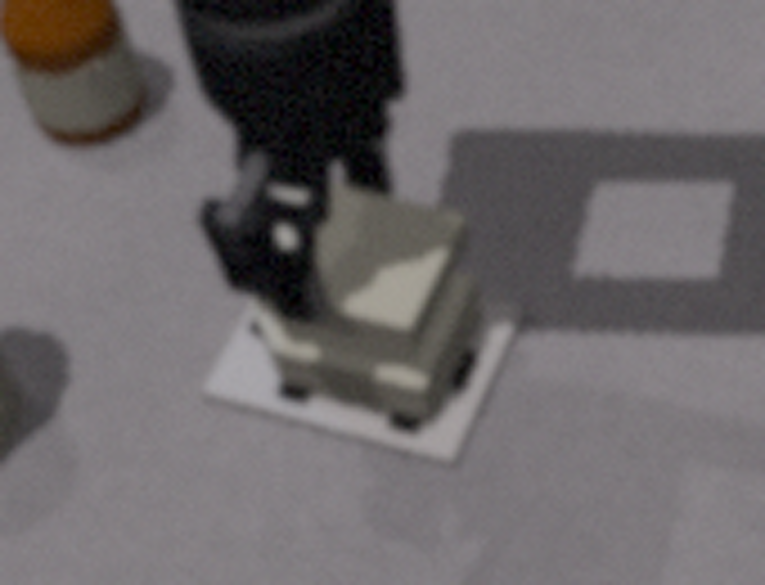

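View pics/w9.png

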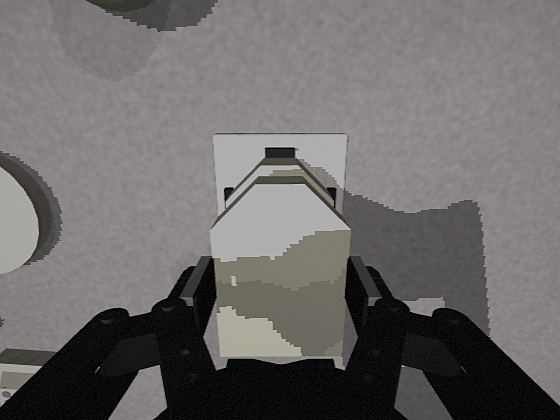

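The cover hovers centred: slab at columns 214–347 and cover centre at 280.5, with the cut corners aligned. I lower it.

```bash
python3 -m creep '[[-1,0,0.5,0,0,0,0],[-1,0,1,0,0,0,0],[-1,0,1.5,0,0,0,0],[-1,0,1.9,0,0,0,0],[-1,0,2.3,0,0,0,0],[-1,0,2.6,0,0,0,0],[-1,0,2.8,0,0,0,0],[-1,0,2.8,0,0,0,0]]';python3 -m creep '[[-1,0,0.1,0,0,0,0],[-1,0,0.1,0,0,0,0]]'; python3 go.py 0.6378 0.0502 0.0558 -0.072
```

```text
time: 11.9
eef_pos: [0.6379, 0.0501, 0.0562]
eef_rot: [-0.482, 0.518, -0.518, 0.482]
wrist_force: [0.5, -0.8, -1.1]
opening: 0.754
time: 12.1
eef_pos: [0.6381, 0.0501, 0.0558]
eef_rot: [0.481, -0.518, 0.518, -0.482]
wrist_force: [-0.7, 0.3, 0.7]
opening: 0.753
t 12.1 pos [0.6381 0.0501 0.0558] q [ 0.06  0.58  1.64 -0.    0.92  1.7 ] F [-0.7  0.3  0.7] open 0.753
shift cm [-0.01  0.   -0.03] rot [-0.001 -0.    -0.   ]
```

```bash
python3 -m creep '[[0.7,0,0,0,0,0,0],[1,0,0,0,0,0,0],[1,0,0,0,0,0,0],[1,0,0,0,0,0,0],[1,0,-2,0,0,0,0],[1,0,-5,0,0,0,0],[1,0,-8,0,0,0,0],[1,0,-11,-4,0,0,0]]'; python3 -m creep '[[1,0,-2,-4,0,0,0],[1,0,-2,-9,0,0,0],[1,0,-2,-12,0,0,0],[1,0,-2,-12,0,0,0],[1,0,-2,-12,0,0,0]]'; python3 - <<'E'
from wov import *
p=[.6375,.0505,-.07]
for n in ('wrist','side','top'): grab(n,n[0]+'10.png')
overlay('s10.png',[(cover,p,.040)],(160,170,260,280),'s10o.png',5)
overlay('s10.png',[],(160,170,260,280),'s10p.png',5)
overlay('w10.png',[(cover,p,.040),(slab,p,0)],(200,0,360,190),'w10o.png',3)
I=[cv2.imread(f'pics/{k}10{x}.png') for k,x in (('s','p'),('s','o'),('w','o'))]
c=np.hstack([cv2.resize(i,(int(i.shape[1]*380/i.shape[0]),380)) for i in I]);c=cv2.resize(c,None,fx=min(1,800/c.shape[1]),fy=min(1,800/c.shape[1]));cv2.imwrite('pics/o10.png',c)
s,im=pickle.load(open('pics/t10.png.pkl','rb'))
print('square',fit(square,im,(158,222),[.4807,.2793,-.139],thr=150)[0])
print('cover',fit(cover,im,(255,153),[.6375,.0505,-.07],thr=168,z=.04)); print(s['eef_pos'],s['wrist_force'])
E
```

```text
time: 12.9
eef_pos: [0.6015, 0.0528, 0.1663]
eef_rot: [0.48, -0.517, 0.519, -0.483]
wrist_force: [-0.6, 0.9, 0.4]
opening: 1.001
time: 13.4
eef_pos: [0.4784, 0.0617, 0.186]
eef_rot: [0.481, -0.517, 0.518, -0.482]
wrist_force: [-0.1, 0.4, -0.5]
opening: 0.999
square [ 0.481826    0.2827083  -0.15623503]
cover (array([ 0.64617342,  0.05311623, -0.08734167]), np.float64(0.16402877867221832))
[0.47956073 0.06165086 0.18565963] [ 0.29683122  0.20724957 -0.83197109]
```

View pics/o10.png

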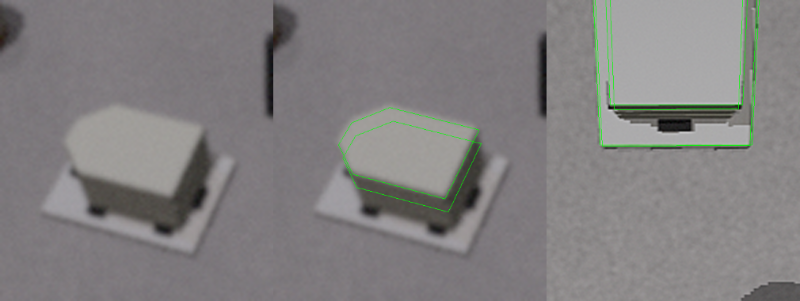

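View pics/t10.png

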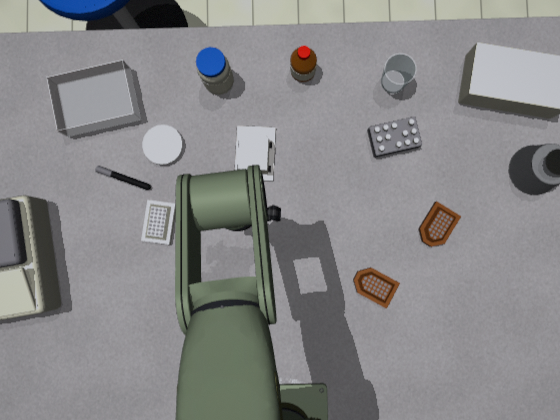

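```bash
python3 - <<'E'
from h import *
job.finish_job(); print(robot.read_state()['time'])
E
```

```text
the job is handed in; nothing more can be done
the job is handed in; nothing more can be done
```

I put the cut-corner well plate on the plate in the carrier, put the smooth cover on top of it, and handed the job in about 13.5 s into the run (limit 51 s). The job gives no verdict, so what follows is from my own checks.

- **Well plate:** It went down to its 24 mm seat with no more than about 1 N of resistance. With the plate modelled at full seat height, its outline matched the side and wrist views to within about 1 pixel.
- **Cover:** It went down to its 40 mm seat in the same way. Its modelled outline at full height matched the side and wrist views to within about a pixel, and the cut corners are at the same end. I judged level from the pictures only.
- **Square plate:** It was never touched. The last top-camera measurement puts it 3–4 mm from the first one, which I take as measuring error.
- **Check that disagreed:** A final automatic fit of the cover from the top camera put it about 9 mm off in x, with a poor match. The arm's shadow or body and the white slab behind it confused that fit, so I discarded it in favour of the side and wrist views.
- **Robot at hand-in:** The gripper was open and clear of everything, with a wrist force of about 1 N.

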